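# Fold down the fork hook and hang the mandrel on it

## Robot

A 7-joint arm with a two-finger parallel gripper is mounted at the origin on the work surface. World frame = base frame: x ahead of the robot, y to its left, z up, the work surface at z = 0. Lengths are in m, angles in rad, forces in N, time in s.
With the tool pointing down it reaches from about 0.4 to 0.85 m from the base axis. Payload 10.4 kg.
Tool frame: the origin (TCP) lies at the very end of the fingers, on their centre line; the grasp point (between the pads) lies 19 mm behind it; z points along the fingers, y is the line along which they close (so a half turn about z gives the same grasp; the last joint's range is limited). The gripper opens to 85 mm and grips with 20 to 120 N. Pads are 22 mm wide; open, the fingers measure 114 mm over their backs; the gripper's body (76 mm by 85 mm) begins 54 mm behind the grasp point. The pads swing forward as they close: fully open they stand 13 mm farther back than shut.
Start: joints at [1.288, 0.332, -0.065, 1.46, 0.022, 1.35, -0.088], TCP at [0.161, -0.604, 0.231] pointing down, gripper open.
Joint ranges: [-2.6, 2.6], [-0.5, 2.12], [-1.47, 1.34], [0.16, 2.42], [-1.27, 4.41], [0.06, 2.06], [-2.6, 2.6]. Speed limits (rad/s): [2.22, 2.22, 2.79, 2.79, 3.14, 3.14, 3.14].

## Interface

Orientations are given as a unit quaternion [x, y, z, w].
In Python, from workcell import * gives the robot as it stands.
- The arm moves only by the tool step_arm, never from a script. Its argument "commands" is one flat list of numbers, 7 for each row, row after row: the finger opening in mm, from 0 to 85.4, then the shift along the world's x, y, z as a fraction of full scale, then the turn, a rotation vector about the world's x, y, z as a fraction of full scale. A call has exactly 10 rows; each row is the pose to reach, as a shift and turn from the pose commanded when the call began, turning the shorter way round; what a row does not reach only later rows make up. Full scale, the value 1, is 0.6 m for a shift and pi rad for a turn. A row lasts 1/8 s, in which the tool goes at most 62.5 mm and 10.7 degrees, less where a joint would pass 70% of its speed; a pose out of reach is approached as far as the arm can. A call with a number of a shift or a turn outside -1 to 1 is refused whole. A call with a gripper value outside its range is refused whole. The fingers move at their own pace and stop on an object; "squeeze" is the grip in N (left out, the last holds). Time passes only in rows, so rows that repeat a pose let the fingers close, or fill a call up. It gives the time, the measured TCP pose, the force, the opening and the grip force at its end, in the units of the state.
- get_obs(): the state, without advancing time (a new reading comes with each control period).
- camera(name): name is "scene" or "top" or "wrist"; returns the picture (384x512x3 uint8, red, green, blue); there is no depth.
- camera_params(name): a dict with "mtx" (3x3 intrinsics, pixels), "extrinsics" (4x4, takes a point from world to camera coordinates); the wrist camera has in their place "tool_from_camera" (4x4, takes a point from camera to tool coordinates, whose origin is the TCP and whose axes are the flange's). Camera axes: x right, y down, z forward; pixel columns grow to the right and rows downward; lengths in m; the calibration is good to about 2 mm. The wrist camera is an equidistant fisheye: a pixel r from the principal point sees the ray r / f radians off the axis. A picture is of the moment at which its call begins: read the wrist's pose just before it. camera_params takes no time and is no camera call.
- hand_in(): hands the job in; it is judged then, once.
The state is a dict: "clock": time; "joint_pos": joint angles; "joint_velocities": joint speeds; "tau": joint torques, N m; "position": TCP position; "ee_rot": TCP orientation; "ft_force": force on the tool from outside, world axes, zero at the start; "torque": the same for the moment, N m; "grip_width": opening from 0.0 (shut) to 1.0 (fully open); "grasp_force": force on a finger pad.
Only numpy, scipy, OpenCV 4.12 (cv2) and the standard library are available. Lean on these libraries where they do the work, as an engineer would, in place of code of your own. Each camera call takes 0.05 s, during which the arm holds its last target. There are 200 camera calls.

## Task

Fold the flat steel fork hook on the tool board out and down until it is level and fully against its stop, pushing gently and without gripping it. Then lift the wooden-handled mandrel out of its rest, slide its neck fully home into the hook's slot and lower it so that its brass collar sits down flat behind the raised lips, going by feel, keeping it upright and not forcing it, and let go. Leave everything else on the bench where it is.

Things in the scene. Friction and masses are not known exactly. Their poses are not given: they have to be found in the camera images.
- hook (a joint): Angle of the fold-down fork hook, rad: 0 = folded up flat against the board, 1.571 = level, against its hard stop. The stiff hinge (0.28 N m of friction: about 6 N at 50 mm from it) stays where left. More than 30 N on hook or board, a grip included, is forcing it.
- hook_hinge (a point): Middle of the hook's hinge axis, 170 mm above the bench, 10 mm in front of the board's face. Axes turn with the hook: x from the hinge towards the tips of the tines (up when folded, level and straight out of the board when open), y along the hinge axis, z normal to the plate (towards the board when folded, up when open).
- hook_pad (a point): Point on the hook's plate, 50 mm along x from the hinge, on the face that looks at the board when folded and up when open; same axes. A good place to push from behind, then down. Bare steel plate 36 mm wide, 5 mm thick, solid from 35 to 61 mm from the hinge; folded, it stands above the board's top edge.
- hook_nominal (a point): 82 mm along x from the hinge, on the same face, same axes: nominal home centre for a neck in the slot. The true home lies up to 14 mm nearer or farther along x (fork firmly clamped at a varying reach): find the slot's back by feel. From true home: slot's back 6 mm towards the hinge, lips 4 mm high on both tines 15 to 24 mm outward, tips 41 mm outward.
- toolboard: Upright fixed plywood board that carries the hook: 260 mm wide, 200 mm high, 18 mm thick. Origin: middle of its underside. Its front looks along its own -x; the hook sits at mid width and folds out along -x. Its slot is 16 mm wide between 10 mm tines, flared at the mouth. Two thin tools are fixed on the front 90 mm either side of the hook.
- mandrel: Mandrel, 177 mm long, 200 to 380 g, upright in the rest, tip down. Origin: centre of its tip; z towards the handle. From the tip: steel taper 14 mm across widening to 24 mm at 70 mm, shoulder at 75; neck 12 mm across from 75 to 101; brass collar 30 mm across from 101 to 107; round wooden handle 26 mm across from 107 to 177, gripped from above.
- mandrel_collar (a point): Centre of the underside of the brass collar, 101 mm above the tip. Hung, this face lies on the hook's upper face; it drops behind the lips only with the neck within about 2 mm of home. More than 25 N between mandrel and hook or board is forcing it. Pushed at the neck, the mandrel can pivot in the grip: tipping it over 0.1 rad in the slot is forcing it too.
- rest: Dark wooden block 75 x 75 x 50 mm, fixed, with a 22 mm hole 44 mm deep in the middle of its top where the mandrel stands loosely (tip 6 mm above the bench). Origin: centre of its underside.
- bowl: Bystander: brass bowl 80 mm across, 40 mm high. Origin: centre of its underside.
- file: Bystander: flat file with a wooden handle lying along its x, 210 mm long, 22 mm high. Origin: under its ferrule.
- hammer: Bystander: small hammer lying along its x, 240 mm long, under 40 mm high.
- anvil: Bystander: steel bench block 64 x 64 x 22 mm. Origin: centre of its underside.
- jar: Bystander: small jar 48 mm across, 55 mm high. Origin: centre of its underside.
- brush: Bystander: brush lying along its x, 170 mm long, under 30 mm high.
There are look-alikes about, which are no part of the job. What is shaped like the mandrel but blue is not meant.

How it is judged:
On the way, in this order (a step that is already met when the one before it is completed fails the run):
1. the hook is folded out against its stop while the mandrel still stands in its rest (value of joint hook above 1.52 rad and distance of mandrel from where it was at the start of the episode below 0.02 m), for 0.2 s.
2. the mandrel is lifted out of its rest (height (world z) of mandrel above 0.055 m), for 0.1 s.
At the end, for the whole second after the job is handed in: Hook against its stop (joint over 1.52 rad); mandrel hanging in its slot, released, at rest (under 20 mm/s), upright within 0.07 rad, collar underside within 2 mm of the hook's upper face (behind the lips), 4 mm of the slot's middle line, 64 to 101 mm from the hinge (value of joint hook above 1.52 rad and z of mandrel_collar in the frame of hook_hinge between -0.002 and 0.002 m and y of mandrel_collar in the frame of hook_hinge between -0.004 and 0.004 m and x of mandrel_collar in the frame of hook_hinge between 0.064 and 0.101 m and angle between mandrel's own z axis and vertical below 0.07 rad and linear speed of mandrel below 0.02 m/s); the robot touches nothing.
It fails at once if the hook or board is pushed or gripped by the robot with more than 30 N (contact force between any of the fingers, the arm and toolboard above 30 N).
It fails at once if the mandrel is pressed on the hook or board with more than 25 N (contact force between mandrel and toolboard above 25 N).
It fails at once if the mandrel is tipped more than 0.1 rad while at the hook's slot (angle between mandrel's own z axis and vertical above 0.1 rad and distance between mandrel_collar and hook_nominal below 0.03 m).
It fails at once if a bystander is moved by more than 20 mm (distance of any of bowl, file, hammer, anvil, jar, brush from where it was at the start of the episode above 0.02 m).
It also fails if it takes over 67 s, if anything falls off the work surface, if the arm or the gripper's body presses on something with over 40 N, if the wrist force passes 120 N, or if a joint passes its speed limit or range.

## Working session

There is one attempt and no reset: what is moved stays moved. The work goes in short steps, Python scripts to look and compute and a tool call to move; the robot and the scene stay as the last step left them, time stands still between calls to the robot, and variables do not carry over. Pictures are saved under pics/ and viewed, at most 10 in all, crops included, and the job is handed in when it is done.

Besides the shell and the picture viewer there is one more tool, called after "Call:" as name(argument=value, ...) on one line, values as JSON. step_arm: Moves the arm, as the interface text tells. Its arguments: {"type":"object","properties":{"commands":{"type":"array","items":{"type":"number"}},"squeeze":{"type":"number"}},"required":["commands"]}

```bash
mkdir -p pics; ls; python3 - <<'E'
from workcell import *
import cv2,numpy as np
o=get_obs();print({k:np.round(v,3).tolist() for k,v in o.items()})
for n in("scene","top"):
    p=camera_params(n);print(n,np.round(p['mtx'],1).tolist(),np.round(p['extrinsics'],3).tolist())
    cv2.imwrite(f"pics/{n}1.png",cv2.resize(camera(n)[:,:,::-1],(800,600),interpolation=cv2.INTER_CUBIC))
p=camera_params("wrist");print({k:np.round(v,4).tolist() if not isinstance(v,str) else v for k,v in p.items()})
E
```

```text
pics
{'clock': 0.0, 'joint_pos': [1.288, 0.333, -0.065, 1.461, 0.022, 1.35, -0.088], 'joint_velocities': [0.0, -0.0, 0.002, 0.001, -0.001, -0.001, -0.002], 'tau': [0.001, -62.545, 0.05, -39.162, 0.016, 0.01, 0.0], 'position': [0.16, -0.604, 0.231], 'ee_rot': [0.992, 0.13, -0.0, -0.001], 'ft_force': [0.106, 0.419, 0.548], 'torque': [-0.016, 0.029, 0.005], 'grasp_force': 0.0, 'grip_width': 0.998}
scene [[450.4, 0.0, 258.1], [0.0, 450.4, 198.5], [0.0, 0.0, 1.0]] [[-0.712, 0.702, -0.021, 0.366], [0.42, 0.402, -0.813, -0.113], [-0.563, -0.588, -0.581, 1.673], [0.0, 0.0, 0.0, 1.0]]
top [[474.0, 0.0, 248.9], [0.0, 474.0, 197.2], [0.0, 0.0, 1.0]] [[0.001, -1.0, 0.026, 0.035], [-0.99, -0.005, -0.144, 0.592], [0.144, -0.025, -0.989, 1.195], [0.0, 0.0, 0.0, 1.0]]
{'mtx': [[297.3186, 0.0, 252.6764], [0.0, 297.3186, 193.398], [0.0, 0.0, 1.0]], 'tool_from_camera': [[-0.0004, -0.949, -0.3153, 0.0806], [1.0, 0.0002, -0.0019, -0.0003], [0.0019, -0.3153, 0.949, -0.1425], [0.0, 0.0, 0.0, 1.0]]}
```

View pics/scene1.png

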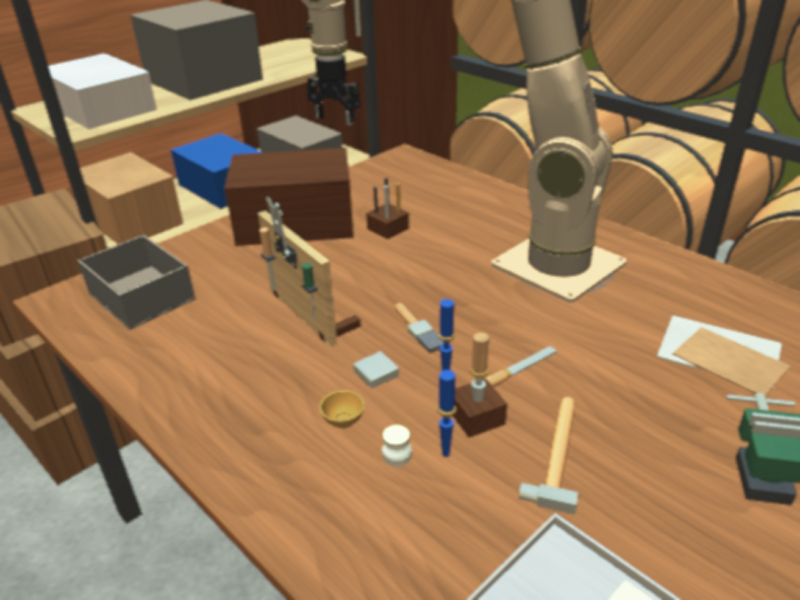

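View pics/top1.png

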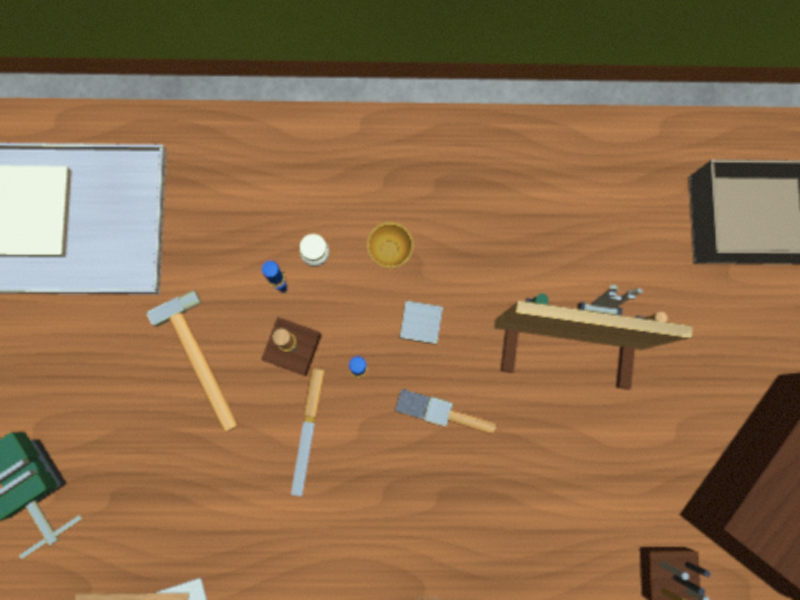

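The mandrel is the wooden handle in the dark rest at scene (480,360), top (285,338). The blue look-alikes are at scene (447,330) and (447,400), top (357,365) and (272,270). The board's front faces world +x, away from the robot. The hook is at top (605,300).

```bash
cat > h.py <<'E'
from workcell import *
import cv2,numpy as np
from scipy.spatial.transform import Rotation as R
def ray(n,u,v,s=1.5625):
    p=camera_params(n);E=p['extrinsics'];d=E[:3,:3].T@np.linalg.solve(p['mtx'],[u/s,v/s,1]);return -E[:3,:3].T@E[:3,3],d
def onz(n,u,v,z,s=1.5625):
    c,d=ray(n,u,v,s);return c+d*(z-c[2])/d[2]
def proj(n,P,s=1.5625):
    p=camera_params(n);E=p['extrinsics'];q=p['mtx']@(E[:3,:3]@P+E[:3,3]);return q[:2]/q[2]*s
def wray(u,v,o):
    p=camera_params('wrist');K=p['mtx'];T=p['tool_from_camera']
    x=np.array([(u-K[0,2])/K[0,0],(v-K[1,2])/K[1,1]]);r=np.hypot(*x)+1e-12
    d=np.r_[x/r*np.sin(r),np.cos(r)];Q=R.from_quat(o['ee_rot']).as_matrix()
    return np.array(o['position'])+Q@T[:3,3],Q@T[:3,:3]@d
def wz(u,v,o,z):
    c,d=wray(u,v,o);return c+d*(z-c[2])/d[2]
E
python3 - <<'E'
from h import *
for u,v in((517,303),(691,327),(690,336),(517,311)): print('board',onz('top',u,v,.2).round(4))
for z,(u,v) in((.183,(281,336)),(.05,(292,346))): print('mandrel',onz('top',u,v,z).round(4))
print('scene handle top',onz('scene',481,336,.183).round(4))
for n,u,v in(('hook tips',614,290),('tip2',637,292)): print(n,onz('top',u,v,.293).round(4))
for n,p,z in(('blue1',(272,268),.18),('blue2',(357,365),.18),('bowl',(390,243),.04),('jar',(313,248),.055)):print(n,onz('top',*p,z).round(3))
for u,v in((263,212),(332,340),(329,258)):print('scene board top',onz('scene',u,v,.2).round(3))
E
```

```text
board [ 0.5774 -0.1469  0.2   ]
board [ 0.5432 -0.4023  0.2   ]
board [ 0.5299 -0.4001  0.2   ]
board [ 0.5656 -0.1466  0.2   ]
mandrel [0.5293 0.1982 0.183 ]
mandrel [0.527  0.1959 0.05  ]
scene handle top [0.5299 0.2021 0.183 ]
hook tips [ 0.5815 -0.2596  0.293 ]
tip2 [ 0.579  -0.2907  0.293 ]
blue1 [0.631 0.214 0.18 ]
blue2 [0.487 0.087 0.18 ]
bowl [0.704 0.035 0.04 ]
jar [0.691 0.164 0.055]
scene board top [ 0.538 -0.392  0.2  ]
scene board top [0.719 0.052 0.2  ]
scene board top [ 0.561 -0.146  0.2  ]
```

```bash
cat >> h.py <<'E'
n=np.array([.991,-.133,0]);n/=np.linalg.norm(n)
H=np.array([.570,-.276,.17]);Z=np.array([0,0,1.])
def Qt(a): # tool x outward, tilted a deg outward
    d=n*np.sin(np.radians(a))-Z*np.cos(np.radians(a));x=n*np.cos(np.radians(a))+Z*np.sin(np.radians(a))
    return R.from_matrix(np.c_[x,np.cross(d,x),d])
def tcp_hook(th,r,a,g=0): # corner at r on plate at angle th deg, g = gap (m)
    t=np.radians(th);s=np.radians(a)
    c=H+r*(n*np.sin(t)+Z*np.cos(t))-g*(n*np.cos(t)-Z*np.sin(t))
    return c-.011*(n*np.cos(s)+Z*np.sin(s))
def row(p,q,o,Qp=None):
    print((np.round((p-np.array(o['position']))/.6,4)).tolist(),np.round((q*R.from_quat(o['ee_rot']).inv()).as_rotvec()/np.pi,4).tolist())
E
python3 - <<'E'
from h import *
o=get_obs()
p=tcp_hook(0,.055,40,.035);print(p)
row(p+[0,0,.12],Qt(40),o);row(p,Qt(40),o)
E
```

```text
[ 0.5269594  -0.27022361  0.21792934]
[0.6109, 0.5558, 0.1789] [0.0137, -0.2232, -0.1202]
[0.6109, 0.5558, -0.0211] [0.0137, -0.2232, -0.1202]
```

Call:
step_arm(commands=[0,0,0,0.1,0,0,0,0,0.05,0.03,0.18,0.003,-0.04,-0.02,0,0.15,0.12,0.18,0.005,-0.09,-0.05,0,0.24,0.21,0.18,0.008,-0.14,-0.075,0,0.33,0.3,0.18,0.011,-0.19,-0.1,0,0.42,0.38,0.18,0.0137,-0.2232,-0.1202,0,0.51,0.46,0.18,0.0137,-0.2232,-0.1202,0,0.611,0.556,0.179,0.0137,-0.2232,-0.1202,0,0.611,0.556,0.179,0.0137,-0.2232,-0.1202,0,0.611,0.556,0.179,0.0137,-0.2232,-0.1202], squeeze=40)

```text
clock: 1.35
position: [0.5294, -0.2664, 0.3387]
ee_rot: [0.938, -0.06, 0.341, 0.023]
ft_force: [-0.5, -1.2, -0.0]
grip_width: -0.002
grasp_force: 0.0
```

```bash
python3 - <<'E'
from h import *
o=get_obs();print({k:np.round(v,4).tolist() for k,v in o.items()})
cv2.imwrite("pics/w1.png",cv2.resize(camera('wrist')[:,:,::-1],(800,600),interpolation=cv2.INTER_CUBIC))
p=tcp_hook(0,.055,40,.035);row(p,Qt(40),o)
E
```

```text
{'clock': 1.35, 'joint_pos': [1.1486, -0.2015, -0.5258, 1.9488, -0.5671, 0.7957, -0.8168], 'joint_velocities': [-0.0637, 0.057, -0.2947, -0.0576, 0.2215, -0.1959, -0.4675], 'tau': [-1.2897, -24.9232, 2.7184, -42.0084, -2.2345, -2.275, 0.305], 'position': [0.5294, -0.2664, 0.3387], 'ee_rot': [0.9378, -0.0604, 0.3412, 0.0229], 'ft_force': [-0.5056, -1.2353, -0.0483], 'torque': [0.073, 0.7465, -0.0226], 'grasp_force': 0.0, 'grip_width': -0.0021}
[-0.0041, -0.0064, -0.2013] [0.0005, -0.0001, -0.0013]
```

View pics/w1.png

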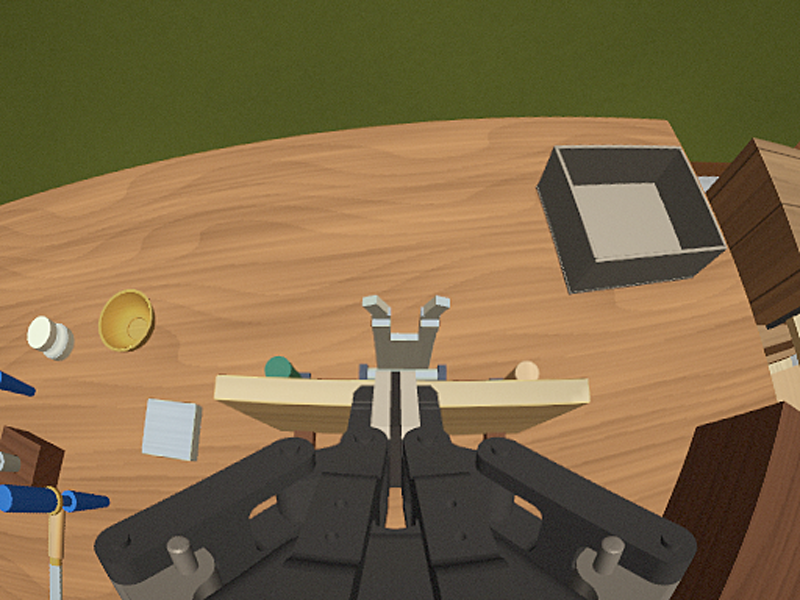

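The hook stands mid-board, plate (405,350), tips (375,300) and (437,303), with the closed fingers just behind it. Next I check the board corners from this view.

```bash
python3 - <<'E'
from h import *
o=get_obs();s=1.5625
for u,v in((216,376),(588,379)): print(wz(u/s,v/s,o,.2))
def onn(u,v,off=0):
    c,d=wray(u/s,v/s,o);return c+d*(((H-c)@n+off)/(d@n))
for u,v in((404,336),(373,297),(437,298),(374,322),(436,322),(405,372)):
    P=onn(u,v);print((u,v),P.round(4),'along w',((P-H)@np.array([.133,.991,0])).round(4))
print(get_obs()['position'])
E
```

```text
[ 0.57976906 -0.14633543  0.2       ]
[ 0.54417012 -0.40183421  0.2       ]
(404, 336) [ 0.5702 -0.2744  0.2745] along w 0.0016
(373, 297) [ 0.572  -0.2611  0.3268] along w 0.015
(437, 298) [ 0.5686 -0.2868  0.326 ] along w -0.0109
(374, 322) [ 0.5721 -0.2602  0.296 ] along w 0.0159
(436, 322) [ 0.5683 -0.2888  0.2964] along w -0.0129
(405, 372) [ 0.5699 -0.2766  0.1931] along w -0.0006
[ 0.53048983 -0.26502213  0.33871196]
```

```bash
python3 - <<'E'
from h import *
o=get_obs();s=1.5625
for a,b in(((626,291),(405,299)),((613,290),(373,298)),((638,292),(437,299))):
    c1,d1=ray('top',*a);c2,d2=wray(b[0]/s,b[1]/s,o)
    A=np.c_[d1,-d2];t=np.linalg.lstsq(A,c2-c1,rcond=None)[0];P=(c1+t[0]*d1+c2+t[1]*d2)/2
    print(P.round(4),np.linalg.norm(c1+t[0]*d1-c2-t[1]*d2).round(4),'out',(P-H)@n,'up',P[2]-.17)
print(wray(404/s,336/s,o))
E
```

```text
[ 0.5805 -0.2754  0.2965] 0.0022 out 0.010349987855250181 up 0.12651401531343634
[ 0.5835 -0.2599  0.2926] 0.0046 out 0.01120521723519932 up 0.1226071068692002
[ 0.5784 -0.2904  0.2983] 0.001 out 0.010292565756228765 up 0.12832710561899077
(array([ 0.50076767, -0.26085495,  0.49984176]), array([ 0.29405906, -0.05752689, -0.95405447]))
```

Call:
step_arm(commands=[0,0,0,-0.08,0,0,0,0,0,0,-0.15,0,0,0,0,0,0,-0.2,0,0,0,0,0,0,-0.2,0,0,0,0,0,0,-0.2,0,0,0,0,0.02,-0.0027,-0.2,0,0,0,0,0.035,-0.0047,-0.2,0,0,0,0,0.045,-0.006,-0.2,0,0,0,0,0.05,-0.0067,-0.2,0,0,0,0,0.05,-0.0067,-0.2,0,0,0])

```text
clock: 2.65
position: [0.5572, -0.2744, 0.2188]
ee_rot: [0.938, -0.063, 0.341, 0.023]
ft_force: [-0.5, 0.1, -0.5]
grip_width: -0.002
grasp_force: 0.0
```

```bash
python3 - <<'E'
from h import *
o=get_obs();print(o['position'],R.from_quat(o['ee_rot']).as_matrix().round(3)[:,2],Qt(40).as_matrix()[:,2].round(3))
# commanded pose now
P0=tcp_hook(0,.055,40,.035)+np.array([.03,-.004,0]);Q0=Qt(40)
print('P0',P0)
for th in (10,20,30,40,50,60,70,80,90,93):
    a=40*(1-min(th,90)/90);p=tcp_hook(th,.056,a);print(th,((p-P0)/.6).round(4).tolist(),((Qt(a)*Q0.inv()).as_rotvec()/np.pi).round(4).tolist())
E
```

```text
[ 0.55724103 -0.27442971  0.21878578] [ 0.637 -0.087 -0.766] [ 0.637 -0.086 -0.766]
P0 [ 0.5569594  -0.27422361  0.21792934]
10 [0.023, -0.0031, 0.0014] [0.0033, 0.0245, -0.0]
20 [0.0378, -0.0051, -0.0017] [0.0066, 0.0489, 0.0]
30 [0.0517, -0.007, -0.0073] [0.0099, 0.0734, -0.0]
40 [0.0644, -0.0087, -0.0153] [0.0131, 0.0979, -0.0]
50 [0.0753, -0.0101, -0.0255] [0.0164, 0.1224, 0.0]
60 [0.0842, -0.0113, -0.0374] [0.0197, 0.1468, -0.0]
70 [0.0907, -0.0122, -0.0508] [0.023, 0.1713, 0.0]
80 [0.0947, -0.0128, -0.0651] [0.0263, 0.1958, 0.0]
90 [0.0961, -0.0129, -0.0799] [0.0296, 0.2202, 0.0]
93 [0.0959, -0.0129, -0.0848] [0.0296, 0.2202, 0.0]
```

Call:
step_arm(commands=[0,0.015,-0.002,0.001,0.0016,0.012,0,0,0.023,-0.0031,0.0014,0.0033,0.0245,0,0,0.03,-0.0041,0,0.005,0.037,0,0,0.0378,-0.0051,-0.0017,0.0066,0.0489,0,0,0.045,-0.006,-0.0045,0.008,0.061,0,0,0.0517,-0.007,-0.0073,0.0099,0.0734,0,0,0.058,-0.0079,-0.011,0.0115,0.0855,0,0,0.0644,-0.0087,-0.0153,0.0131,0.0979,0,0,0.07,-0.0094,-0.02,0.0148,0.11,0,0,0.0753,-0.0101,-0.0255,0.0164,0.1224,0])

```text
clock: 3.9
position: [0.6029, -0.2812, 0.2047]
ee_rot: [0.986, -0.066, 0.154, 0.012]
ft_force: [-0.5, -0.0, 6.4]
grip_width: -0.0
grasp_force: 2.5
```

Call:
step_arm(commands=[0,0.0045,-0.0006,-0.006,0.0016,0.0122,0,0,0.0089,-0.0012,-0.0119,0.0033,0.0245,0,0,0.0122,-0.0017,-0.0186,0.005,0.0367,0,0,0.0154,-0.0021,-0.0253,0.0066,0.0489,0,0,0.0174,-0.0024,-0.032,0.0083,0.0612,0,0,0.0194,-0.0027,-0.0396,0.0099,0.0734,0,0,0.0201,-0.0027,-0.044,0.0115,0.0856,0,0,0.0206,-0.0028,-0.0485,0.0132,0.0978,0,0,0.0208,-0.0028,-0.053,0.0132,0.0978,0,0,0.0208,-0.0028,-0.053,0.0132,0.0978,0])

```text
clock: 5.15
position: [0.6151, -0.2824, 0.1719]
ee_rot: [0.998, -0.067, 0.001, 0.001]
ft_force: [2.1, -0.4, 3.1]
grip_width: 0.005
grasp_force: 1.5
```

```bash
python3 - <<'E'
from h import *
cv2.imwrite("pics/s2.png",cv2.resize(camera('scene')[110:260,130:330,::-1],(800,600),interpolation=cv2.INTER_CUBIC))
E
```

Call:
step_arm(commands=[0,0,0,-0.001,0,0,0,0,0,0,-0.002,0,0,0,0,0,0,-0.003,0,0,0,0,0,0,-0.004,0,0,0,0,0,0,-0.005,0,0,0,0,0,0,-0.005,0,0,0,0,0,0,-0.005,0,0,0,0,0,0,-0.005,0,0,0,0,0,0,-0.005,0,0,0,0,0,0,-0.005,0,0,0])

```text
clock: 6.45
position: [0.615, -0.2823, 0.1698]
ee_rot: [0.998, -0.067, 0.0, 0.001]
ft_force: [0.2, -1.3, 11.2]
grip_width: 0.001
grasp_force: 5.6
```

Call:
step_arm(commands=[0,0,0,-0.001,0,0,0,0,0,0,-0.002,0,0,0,0,0,0,-0.002,0,0,0,0,0,0,-0.002,0,0,0,0,0,0,-0.002,0,0,0,0,0,0,-0.002,0,0,0,0,0,0,-0.002,0,0,0,0,0,0,-0.002,0,0,0,0,0,0,-0.002,0,0,0,0,0,0,-0.002,0,0,0])

```text
clock: 7.7
position: [0.615, -0.2824, 0.1695]
ee_rot: [0.998, -0.067, 0.001, 0.001]
ft_force: [-2.4, -0.2, 17.4]
grip_width: 0.002
grasp_force: 8.5
```

View pics/s2.png

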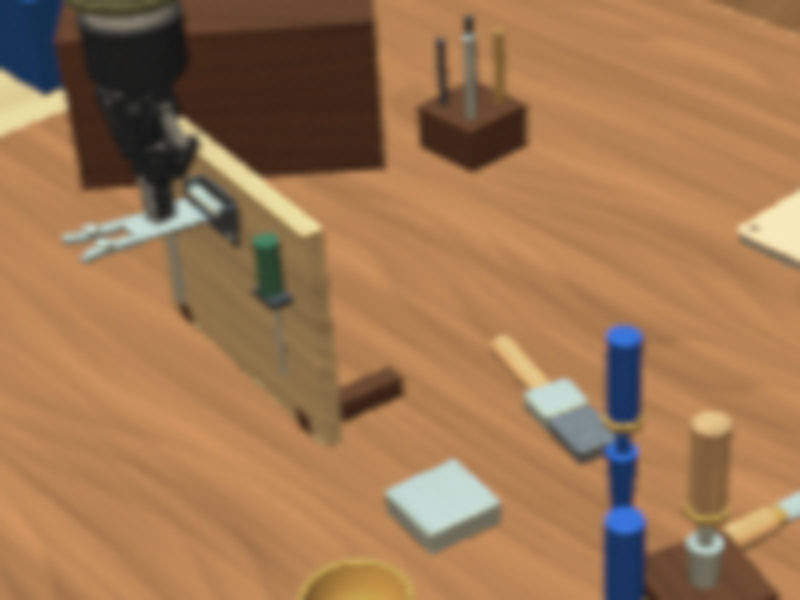

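Hook is level: the plate reads z 0.1695 and the force climbs to 17 N with no further travel, so it is at its stop.

```bash
python3 - <<'E'
from h import *
o=get_obs();print(np.round(o['joint_pos'],3),o['position'])
for s in(90,-90):
    row(np.array([.528,.199,.276]),R.from_rotvec([0,0,np.radians(s)])*Qt(0),o)
E
```

```text
[ 0.702  0.526 -0.488  1.369  0.248  1.305 -1.498] [ 0.61502158 -0.28235905  0.16949167]
[-0.145, 0.8023, 0.1775] [0.0003, 0.0009, 0.5001]
[-0.145, 0.8023, 0.1775] [0.0009, -0.0003, -0.4999]
```

Call:
step_arm(commands=[0,0,0,0.08,0,0,0,20,0,0.02,0.18,0,0,0.05,50,-0.02,0.11,0.183,0,0,0.108,50,-0.04,0.21,0.183,0,0,0.166,50,-0.06,0.31,0.183,0,0,0.224,50,-0.08,0.41,0.183,0,0,0.282,50,-0.1,0.51,0.183,0,0,0.34,50,-0.12,0.61,0.183,0,0,0.398,50,-0.135,0.71,0.183,0,0,0.456,50,-0.1443,0.8017,0.183,0,0,0.5])

```text
clock: 8.95
position: [0.5267, 0.2002, 0.2765]
ee_rot: [0.751, 0.66, -0.001, 0.0]
ft_force: [1.4, 0.7, 0.1]
grip_width: 0.59
grasp_force: 0.0
```

Call:
step_arm(commands=[50,0,0,0,0,0,0,50,0,0,0,0,0,0,50,0,0,0,0,0,0,50,0,0,0,0,0,0,50,0,0,0,0,0,0,50,0,0,0,0,0,0,50,0,0,0,0,0,0,50,0,0,0,0,0,0,50,0,0,0,0,0,0,50,0,0,0,0,0,0])

```text
clock: 10.2
position: [0.5282, 0.1988, 0.2772]
ee_rot: [0.753, 0.658, 0.0, 0.0]
ft_force: [-0.5, 0.1, -0.5]
grip_width: 0.585
grasp_force: 0.0
```

```bash
python3 - <<'E'
from h import *
o=get_obs();print(o['position'],R.from_quat(o['ee_rot']).as_matrix().round(3).tolist(),np.round(o['joint_pos'],3))
cv2.imwrite("pics/w2.png",cv2.resize(camera('wrist')[:,:,::-1],(800,600),interpolation=cv2.INTER_CUBIC))
cv2.imwrite("pics/s3.png",cv2.resize(camera('scene')[110:260,130:330,::-1],(800,600),interpolation=cv2.INTER_CUBIC))
E
```

```text
[0.52823559 0.19884905 0.27722164] [[0.133, 0.991, 0.001], [0.991, -0.133, -0.0], [0.0, 0.001, -1.0]] [ 0.354  0.311 -0.973  1.517  0.259  1.449 -0.762]
```

View pics/w2.png

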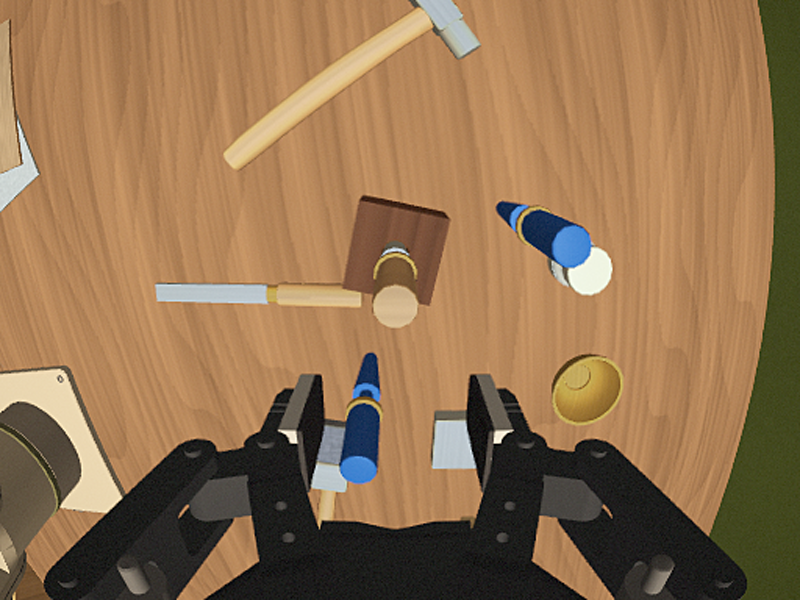

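The wooden mandrel's handle top is at (395,307), in the dark block at (400,250). The blue look-alikes are at (570,245) and (358,468), so the choice is confirmed.

```bash
python3 - <<'E'
from h import *
o=get_obs();s=1.5625
for u,v,z in((395,306,.183),(396,252,.081),(358,468,.177),(571,245,.177)): print(wz(u/s,v/s,o,z).round(4))
E
```

```text
[0.528  0.1997 0.183 ]
[0.5298 0.2073 0.081 ]
[0.4886 0.0894 0.177 ]
[0.6297 0.22   0.177 ]
```

View pics/s3.png

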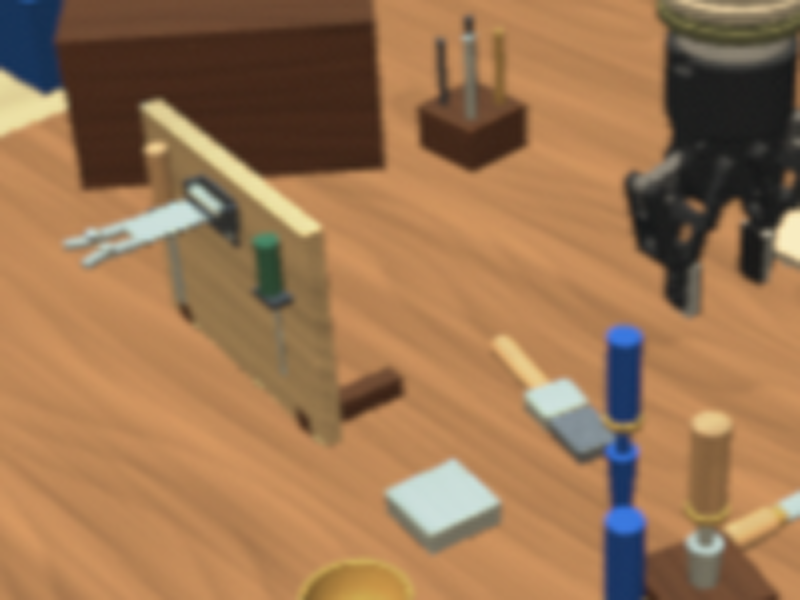

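Hook stayed level. Descend and grip.

Call:
step_arm(commands=[50,0,0.001,-0.08,0,0,0,50,0,0.001,-0.15,0,0,0,50,0,0.001,-0.21,0,0,0,50,0,0.001,-0.247,0,0,0,50,0,0.001,-0.247,0,0,0,0,0,0.001,-0.247,0,0,0,0,0,0.001,-0.247,0,0,0,0,0,0.001,-0.247,0,0,0,0,0,0.001,-0.247,0,0,0,0,0,0.001,-0.247,0,0,0], squeeze=60)

```text
clock: 11.55
position: [0.5288, 0.1999, 0.1305]
ee_rot: [0.753, 0.658, 0.001, 0.001]
ft_force: [-1.1, -0.2, 7.1]
grip_width: 0.29
grasp_force: 58.9
```

Call:
step_arm(commands=[0,0,0,0.04,0,0,0,0,0,0,0.08,0,0,0,0,0,0,0.12,0,0,0,0,0,0,0.16,0,0,0,0,0,0,0.2,0,0,0,0,0,0,0.2,0,0,0,0,0.03,-0.08,0.2,0,0,0,0,0.07,-0.17,0.2,0,0,0,0,0.1,-0.25,0.2,0,0,0,0,0.1,-0.25,0.2,0,0,0])

```text
clock: 12.8
position: [0.5891, 0.0435, 0.2469]
ee_rot: [0.755, 0.655, -0.001, 0.0]
ft_force: [-0.1, 1.6, -2.9]
grip_width: 0.287
grasp_force: 59.5
```

```bash
python3 - <<'E'
from h import *
o=get_obs();print(o['position'],o['grip_width'],R.from_quat(o['ee_rot']).as_matrix().round(3)[:,2])
row(H+n*.16+Z*.16,R.from_rotvec([0,0,np.pi/2])*Qt(0),o)
E
```

```text
[0.58911322 0.04350912 0.24688339] 0.2869951540883559 [-0.001 -0.002 -1.   ]
[0.2324, -0.568, 0.1385] [0.0005, -0.0003, 0.0026]
```

Call:
step_arm(commands=[0,0.035,-0.086,0,0,0,0,0,0.07,-0.172,0,0,0,0,0,0.105,-0.258,0,0,0,0,0,0.14,-0.344,0,0,0,0,0,0.175,-0.43,0,0,0,0,0,0.21,-0.515,0,0,0,0,0,0.234,-0.578,0,0,0,0,0,0.234,-0.578,-0.04,0,0,0,0,0.234,-0.578,-0.0725,0,0,0,0,0.234,-0.578,-0.0725,0,0,0])

```text
clock: 14.05
position: [0.7278, -0.296, 0.2027]
ee_rot: [0.752, 0.659, -0.001, -0.001]
ft_force: [0.7, -0.3, -3.4]
grip_width: 0.289
grasp_force: 60.1
```

Call:
step_arm(commands=[0,0,0,0,0,0,0,0,0,0,0,0,0,0,0,0,0,0,0,0,0,0,0,0,0,0,0,0,0,0,0,0,0,0,0,0,0,0,0,0,0,0,0,0,0,0,0,0,0,0,0,0,0,0,0,0,0,0,0,0,0,0,0,0,0,0,0,0,0,0])

```text
clock: 15.3
position: [0.7287, -0.2974, 0.2055]
ee_rot: [0.753, 0.658, 0.001, 0.0]
ft_force: [-0.3, -0.5, -2.1]
grip_width: 0.291
grasp_force: 60.1
```

```bash
python3 - <<'E'
from h import *
o=get_obs();print(o['position'],o['ft_force'],R.from_quat(o['ee_rot']).as_matrix().round(3)[:,2],np.round(o['joint_pos'],2))
im=camera('wrist')[:,:,::-1];t=camera('top')[130:250,300:460,::-1]
cv2.imwrite("pics/c4.png",np.hstack([cv2.resize(im[60:384,100:400],(400,432),interpolation=cv2.INTER_CUBIC),cv2.resize(camera('scene')[110:218,110:210,::-1],(400,432),interpolation=cv2.INTER_CUBIC)]))
cv2.imwrite("pics/t4.png",cv2.resize(t,(800,600),interpolation=cv2.INTER_CUBIC))
E
```

```text
[ 0.72865856 -0.29736931  0.20551908] [-0.25191416 -0.53436106 -2.09418224] [ 0.001  0.    -1.   ] [ 0.66  0.81 -0.7   0.91  0.49  1.55 -0.01]
```

View pics/c4.png

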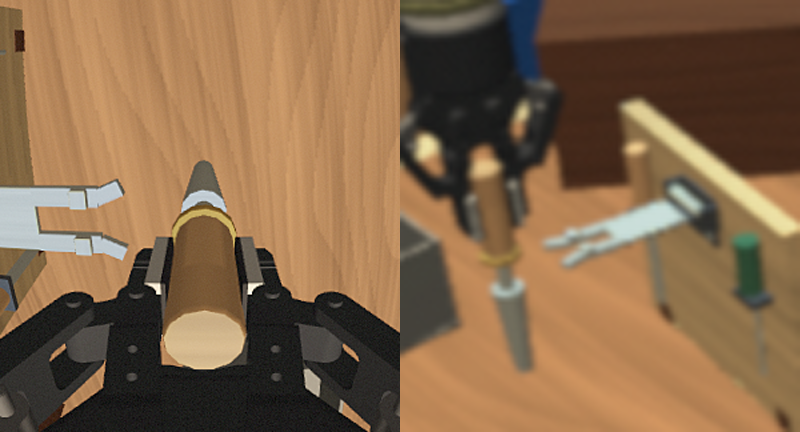

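```bash
python3 - <<'E'
from h import *
o=get_obs();w=np.array([.133,.991,0]);w/=np.linalg.norm(w)
f=lambda x,y,z:wz(100+.75*x,60+.75*y,o,z)
for nm,x,y,z in(('plate up edge',20,186,.17),('plate low edge',20,250,.165),('slotback',38,220,.17),('tine inner u',60,207,.17),('tine inner l',60,233,.17),('lip u outer',88,186,.174),('tip u',122,184,.17),('tip l',126,252,.17),('handle top',204,340,.258),('tip',204,163,.082),('tcp',0,0,0)):
    P=f(x,y,z) if nm!='tcp' else np.array(o['position']);print(nm,P.round(4),'out',((P-H)@n).round(4),'w',((P-H)@w).round(4))
E
```

```text
plate up edge [ 0.6371 -0.267   0.17  ] out 0.0653 w 0.0179
plate low edge [ 0.6218 -0.3057  0.165 ] out 0.0553 w -0.0225
slotback [ 0.642  -0.2867  0.17  ] out 0.0728 w -0.001
tine inner u [ 0.6567 -0.2809  0.17  ] out 0.0865 w 0.0066
tine inner l [ 0.6526 -0.2953  0.17  ] out 0.0844 w -0.0081
lip u outer [ 0.6758 -0.2706  0.174 ] out 0.1042 w 0.0195
tip u [ 0.6917 -0.273   0.17  ] out 0.1202 w 0.0191
tip l [ 0.6859 -0.3099  0.17  ] out 0.1194 w -0.0182
handle top [ 0.7283 -0.2965  0.258 ] out 0.1597 w 0.0007
tip [ 0.729  -0.2932  0.082 ] out 0.1599 w 0.0041
tcp [ 0.7287 -0.2974  0.2055] out 0.1601 w -0.0001
```

View pics/t4.png

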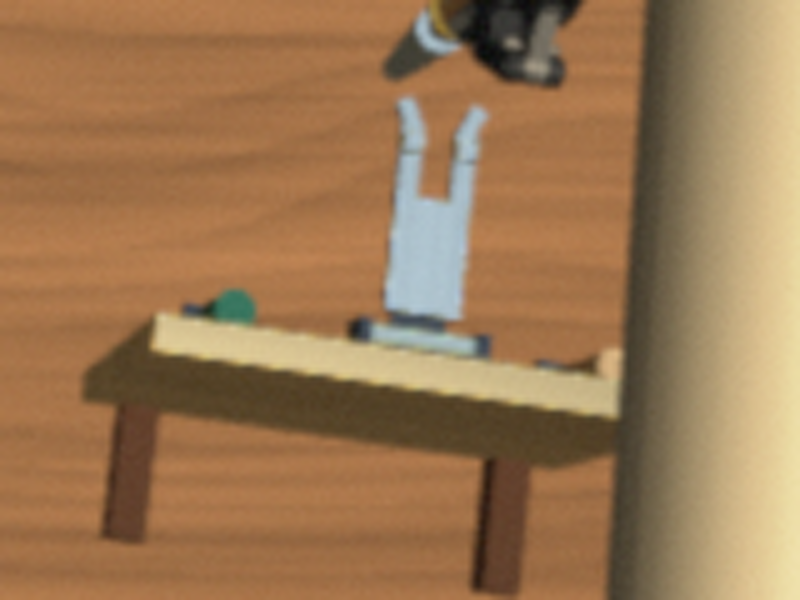

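Slot centre is at w ≈ -1 mm with its back at about 73 mm, so home is about 79 mm from the hinge. I slide in part-way first, then go by feel.

Call:
step_arm(commands=[0,-0.02,0.001,0,0,0,0,0,-0.04,0.0037,0,0,0,0,0,-0.056,0.0058,0,0,0,0,0,-0.07,0.0077,0,0,0,0,0,-0.08,0.009,0,0,0,0,0,-0.09,0.0104,0,0,0,0,0,-0.1,0.0117,0,0,0,0,0,-0.1076,0.0127,0,0,0,0,0,-0.1076,0.0127,0,0,0,0,0,-0.1076,0.0127,0,0,0,0])

```text
clock: 16.7
position: [0.6642, -0.2898, 0.2056]
ee_rot: [0.753, 0.658, 0.001, 0.0]
ft_force: [1.0, 0.1, -2.8]
grip_width: 0.285
grasp_force: 60.1
```

Call:
step_arm(commands=[0,-0.005,0.0007,0,0,0,0,0,-0.009,0.0012,0,0,0,0,0,-0.013,0.0017,0,0,0,0,0,-0.016,0.0021,0,0,0,0,0,-0.018,0.0024,0,0,0,0,0,-0.02,0.0027,0,0,0,0,0,-0.0215,0.0029,0,0,0,0,0,-0.023,0.0031,0,0,0,0,0,-0.023,0.0031,0,0,0,0,0,-0.023,0.0031,0,0,0,0])

```text
clock: 17.95
position: [0.6503, -0.2879, 0.2055]
ee_rot: [0.753, 0.658, 0.001, 0.0]
ft_force: [-1.1, 0.1, -2.2]
grip_width: 0.283
grasp_force: 60.1
```

Call:
step_arm(commands=[0,-0.0007,0.0001,0,0,0,0,0,-0.0013,0.0002,0,0,0,0,0,-0.002,0.0003,0,0,0,0,0,-0.0027,0.0004,0,0,0,0,0,-0.0033,0.0004,0,0,0,0,0,-0.004,0.0005,0,0,0,0,0,-0.0045,0.0006,0,0,0,0,0,-0.005,0.0007,0,0,0,0,0,-0.005,0.0007,0,0,0,0,0,-0.005,0.0007,0,0,0,0])

```text
clock: 19.2
position: [0.6473, -0.2875, 0.2055]
ee_rot: [0.753, 0.658, 0.001, 0.0]
ft_force: [-0.2, -0.1, -2.8]
grip_width: 0.286
grasp_force: 60.1
```

Call:
step_arm(commands=[0,-0.0007,0.0001,0,0,0,0,0,-0.0013,0.0002,0,0,0,0,0,-0.002,0.0003,0,0,0,0,0,-0.0027,0.0004,0,0,0,0,0,-0.0033,0.0004,0,0,0,0,0,-0.004,0.0005,0,0,0,0,0,-0.0045,0.0006,0,0,0,0,0,-0.005,0.0007,0,0,0,0,0,-0.005,0.0007,0,0,0,0,0,-0.005,0.0007,0,0,0,0])

```text
clock: 20.45
position: [0.6461, -0.2872, 0.206]
ee_rot: [0.753, 0.658, 0.002, 0.002]
ft_force: [11.1, -2.2, -5.9]
grip_width: 0.288
grasp_force: 60.0
```

Slot back felt at 11 N, with TCP out ≈ 77 mm, consistent with the picture. Ease off to a light touch and lower.

Call:
step_arm(commands=[0,0.0015,-0.0002,0,0,0,0,0,0.003,-0.0004,0,0,0,0,0,0.003,-0.0004,0,0,0,0,0,0.003,-0.0004,-0.004,0,0,0,0,0.003,-0.0004,-0.008,0,0,0,0,0.003,-0.0004,-0.01,0,0,0,0,0.003,-0.0004,-0.012,0,0,0,0,0.003,-0.0004,-0.0133,0,0,0,0,0.003,-0.0004,-0.0133,0,0,0,0,0.003,-0.0004,-0.0133,0,0,0])

```text
clock: 21.7
position: [0.6466, -0.2873, 0.198]
ee_rot: [0.753, 0.658, 0.001, 0.001]
ft_force: [4.6, -1.3, -0.5]
grip_width: 0.286
grasp_force: 60.5
```

Call:
step_arm(commands=[0,0,0,-0.001,0,0,0,0,0,0,-0.002,0,0,0,0,0,0,-0.003,0,0,0,0,0,0,-0.004,0,0,0,0,0,0,-0.005,0,0,0,0,0,0,-0.006,0,0,0,0,0,0,-0.006,0,0,0,0,0,0,-0.006,0,0,0,0,0,0,-0.006,0,0,0,0,0,0,-0.006,0,0,0])

```text
clock: 22.95
position: [0.6467, -0.2873, 0.1945]
ee_rot: [0.753, 0.658, 0.001, 0.001]
ft_force: [6.1, -0.9, 0.3]
grip_width: 0.284
grasp_force: 60.5
```

Call:
step_arm(commands=[0,0.0005,0,-0.0005,0,0,0,0,0.0005,0,-0.001,0,0,0,0,0.0005,0,-0.0015,0,0,0,0,0.0005,0,-0.002,0,0,0,0,0.0005,0,-0.0025,0,0,0,0,0.0005,0,-0.003,0,0,0,0,0.0005,0,-0.003,0,0,0,0,0.0005,0,-0.003,0,0,0,0,0.0005,0,-0.003,0,0,0,0,0.0005,0,-0.003,0,0,0])

```text
clock: 24.2
position: [0.6468, -0.2873, 0.193]
ee_rot: [0.753, 0.658, 0.001, 0.001]
ft_force: [4.7, -0.3, 5.8]
grip_width: 0.289
grasp_force: 61.3
```

Seated by feel: the collar is at z ≈ 0.1695, level with the hook face, and 8 N pushes back. Release.

Call:
step_arm(commands=[0,0.001,0,0.001,0,0,0,0,0.001,0,0.001,0,0,0,28,0.001,0,0.001,0,0,0,32,0.001,0,0.001,0,0,0,38,0.001,0,0.001,0,0,0,50,0.001,0,0.001,0,0,0,50,0.001,0,0.001,0,0,0,50,0.001,0,0.001,0,0,0,50,0.001,0,0.001,0,0,0,50,0.001,0,0.001,0,0,0])

```text
clock: 25.45
position: [0.647, -0.2874, 0.1928]
ee_rot: [0.753, 0.658, 0.001, 0.0]
ft_force: [0.6, 0.1, 0.2]
grip_width: 0.588
grasp_force: 0.0
```

Call:
step_arm(commands=[50,0,0,0.01,0,0,0,50,0,0,0.03,0,0,0,50,0,0,0.06,0,0,0,50,0,0,0.1,0,0,0,50,0,0,0.15,0,0,0,50,0,0,0.2,0,0,0,50,0,0,0.2,0,0,0,50,0,0,0.2,0,0,0,50,0,0,0.2,0,0,0,50,0,0,0.2,0,0,0])

```text
clock: 26.7
position: [0.6467, -0.2874, 0.3121]
ee_rot: [0.753, 0.658, 0.0, -0.0]
ft_force: [0.0, -0.1, 0.1]
grip_width: 0.583
grasp_force: 0.0
```

```bash
python3 - <<'E'
from h import *
o=get_obs();print(o['position'],o['ft_force'],o['grasp_force'])
im=camera('wrist')[:,:,::-1]
cv2.imwrite("pics/c5.png",np.hstack([cv2.resize(im[60:384,100:400],(400,432),interpolation=cv2.INTER_CUBIC),cv2.resize(camera('scene')[110:218,130:230,::-1],(400,432),interpolation=cv2.INTER_CUBIC)]))
E
```

```text
[ 0.64674598 -0.2873584   0.31205972] [ 0.01079244 -0.10170799  0.11338196] 0.0
```

View pics/c5.png

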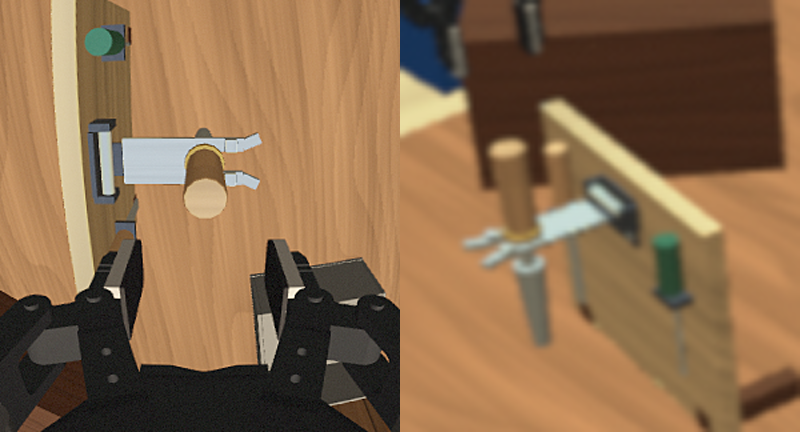

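The mandrel hangs in the slot with its collar at (205,160), behind the lips at (232,145) and (232,180), and the gripper is clear. One last check of uprightness before handing in.

```bash
python3 - <<'E'
from h import *
o=get_obs();w=np.array([.133,.991,0])
P=wz(100+.75*206,60+.75*199,o,.246);C=wz(100+.75*205,60+.75*163,o,.176)
for x in(P,C):print((x-H)@n,(x-H)@w)
print(hand_in())
E
```

```text
0.07846805100079932 -0.0014464120832939267
0.07811147023688259 -0.0004916229246091867
the job is handed in; nothing more can be done
None
```

The hook is folded out level against its stop, and the mandrel hangs upright in its slot with the collar seated behind the lips and the gripper clear. I handed the job in at about 27 s; `hand_in()` gave no verdict.

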